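Level the specimen plate with a wedge

TASK

On the tilting specimen stand, swing the stop lever out of the way until it stands square (a right angle) to the plate's front edge, pointing to the stand's open end and parked there. Then take the levelling wedge (the tapered one, not the flat block) by its grip, set it on the stand's base and push it thin end first under the middle of the plate's front edge until that edge just lifts off its rest blocks, by about 3 mm. Finish while still holding the wedge there, touching neither plate nor lever, with the plate resting on the wedge and the wedge flat on the base, and leave everything else where it is.

Things in the scene. Friction and masses are not known exactly. Their poses are not given: they have to be found in the camera images.
- stand: Fixed grey base slab 290 (x) by 160 (y) by 8 mm on the bench. Origin: bench height, below the middle of the hinged plate's front edge. x points from the open end to the hinge; slab from x = -160 to 130. Flat free apron at x < 0, top 8 mm above the bench. Two rest blocks 10 mm high under the plate's front corners (x 2 to 16, y +-43 to +-55) leave 86 mm free between.
- plate (a joint): Tilt of the hinged aluminium plate, rad: 0 = on its rest blocks (start), grows as the front edge lifts, free to 0.35. Hinge 120 mm behind the edge: 0.025 rad = 3 mm lift. 110 wide, 8 thick; at rest its underside is 18 mm above the bench, top 26. A glass dish (64 dia, 12 high) is fixed on it 36 mm behind the edge. 0.4 to 0.9 kg, about half on the edge; no spring.
- plate_edge (a point): Middle of the plate's lower front edge (moves with the plate); at stand x = 0, y = 0, 18 mm above the bench when down.
- lever (a joint): Stop lever angle, rad: 0 = across the plate's front, parallel to its edge; grows as it swings to the open end; 1.571 = square to the edge, pointing along the stand's -x, clear of the wedge's way. Range 0 to 2.2, starts at 0 to 0.4. Vertical pivot; stays where left; about 1.5 N at the knob moves it.
- lever_pivot (a point): Top of the lever's pivot, 24 mm above the bench, at stand x = -14, y = +62 mm. A steel arm 10 mm wide, between 2 and 12 mm above the slab, runs 100 mm from the pivot to the knob.
- lever_knob (a point): Middle of the top of the lever's knob, 64 mm above the bench: an upright black round post, 14 mm dia, 54 mm long. At lever angle a it is at stand x = -14 - 100 sin a, y = 62 - 100 cos a mm. Can be pinched from above or pushed sideways.
- wedge: Loose aluminium wedge, 0.22 kg, 130 (x) by 40 (y) mm. Origin: underside, below its grip's middle. Toe (4 high) at x = 110; top rises 1 in 5 to 22 at x = 20, then flat to x = -20. Grip: block 28 (x) by 16 (y), z 22 to 62. Meets the edge with the toe 30 mm under the plate; edge is 3 mm up with the origin at stand x = -65. Starts on the bench, toe away from the robot, place swapped with the block.
- block: Loose flat block with the same grip, length, width and material as the wedge, but 22 mm high all along (no taper; origin likewise): not to be used, leave where it is.
- dish: Loose open glass dish, 72 mm dia, 14 mm high, on the bench; origin under its centre. Leave alone.
- vial: Loose small glass jar with white cap, 24 mm dia, 50 mm high, on the bench; origin under its centre. Leave alone.
- jar: Loose glass jar with black cap, 56 mm dia, 70 mm high; origin under its centre. Leave alone.
- spray: Loose amber bottle, 48 mm dia, 130 mm high; origin under its centre. Leave alone.
- forceps: Loose steel forceps, 110 mm long, 4 mm thick, flat on the bench; origin under its middle. Leave alone.
- syringe: Loose white syringe, 135 mm long, 16 mm dia, on the bench; origin under its barrel. Leave alone.
Mind the look-alikes: they are no part of the job. Leave any turquoise look-alike of the wedge alone.

How it is judged:
By the outcome, as a careful person would: the job done as asked, in the order asked, and still so for the second after the job is handed in, while the arm keeps its last pose, push and grip.
It also fails if it takes over 64 s, if anything falls off the work surface, if the arm or the gripper's body presses on something with over 40 N, if the wrist force passes 120 N, or if a joint passes its speed limit or range.

ROBOT

A 6-joint arm with a two-finger parallel gripper is mounted at the origin on the work surface. World frame = base frame: x ahead of the robot, y to its left, z up, the work surface at z = 0. Lengths are in mm, angles in rad, forces in N, time in s.
With the tool pointing down it reaches from about 325 to 900 mm from the base axis. Payload 6.1 kg.
Tool frame: the origin (TCP) lies midway between the tips of the shut fingers; the grasp point (between the pads) lies 19 mm behind it; z points along the fingers, y is the line along which they close (so a half turn about z gives the same grasp; the last joint's range is limited). The gripper opens to 87 mm and grips with 3 to 60 N. Pads are 19 mm wide; open, the fingers measure 117 mm over their backs; the gripper's body (75 mm by 190 mm) begins 51 mm behind the grasp point.
Start: joints at [-1.227, 0.22, 1.526, -0, 1.395, -0.126], TCP at [282.934, -557.282, 222.538] pointing down, gripper open.
Joint ranges: [-2.98, 2.98], [-0.91, 2.08], [0.09, 2.57], [-1.24, 4.39], [0.2, 2.65], [-2.68, 2.68]. Speed limits (rad/s): [2.57, 2.57, 3.01, 3.14, 3.14, 3.14].

INTERFACE

Orientations are given as a 3x3 rotation matrix whose columns are the frame's x, y, z axes.
In Python, from station import robot gives the robot as it stands.
- The arm moves only by the tool send_rows, never from a script. Its argument "steps" is a list of rows, each an object of numbers: "hand": the opening, from 0 (shut) to 1 (fully open); "tx", "ty", "tz": the shift along the tool's x, y, z in mm; "yaw": the turn about the tool's z in rad. A call has 1 to 8 rows; each row shifts and turns the commanded pose from where the row before left it, along the tool's axes as they then stand; what a row does not reach is not made up. A row lasts 1/8 s, in which the tool goes at most 62.5 mm and 10.7 degrees, less where a joint would pass 70% of its speed; a pose out of reach is approached as far as the arm can. A call with a gripper value outside its range is refused whole. The fingers move at their own pace and stop on an object; "grip_force" is the grip in N (left out, the last holds). Time passes only in rows, so rows that do not move let the fingers close. It gives the time, the measured TCP pose, the force, the opening and the grip force at its end, in the units of the state.
- robot.observe(): the state, without advancing time (a new reading comes with each control period).
- robot.read_camera(name): name is "scene" or "side" or "wrist"; returns (picture, depth): 400x640x3 uint8, red, green, blue; 400x640 float32, mm along the optical axis (not along the pixel's ray), 0 where there is no reading.
- robot.get_calibration(name): a dict with "mtx" (3x3 intrinsics, pixels), "origin" and "rotation" of the camera in the world. Camera axes: x right, y down, z forward; pixel columns grow to the right and rows downward; lengths in mm; the calibration is good to about 2 mm. A picture is of the moment at which its call begins: read the wrist's pose just before it. get_calibration takes no time and is no camera call; for the wrist camera it gives the pose at the moment of the call.
- robot.job_done(): hands the job in; it is judged then, once.
Trained networks look in the newest picture that a camera, given by its name, has taken for a name from the list of things; names that differ only in an ending like _2 or _b are one class to them, and where a whole thing is asked for, a point or a joint stands for the part that bears it (a point fixed in the world has none). Each returns a list of dicts, best first, with "confidence" (0 to 1); they miss things now and then, are a little off and sometimes report something else, mostly with a low value. They report only what shows in the picture. A call takes as long as a camera call. They do not tell look-alikes from the thing itself.
- robot.spot_in(camera, name): "rect" ([left, top, right, bottom] in pixels, round what is visible of it).
The state is a dict: "t": time; "joint_positions": joint angles; "joint_vel": joint speeds; "joint_torque": joint torques, N m; "eef_pos": TCP position; "ee_rot": TCP orientation; "force": force on the tool from outside, world axes, zero at the start; "moment": the same for the moment, N m; "width": finger opening in mm; "finger_force": force on a finger pad.
Only numpy, scipy, OpenCV 4.12 (cv2) and the standard library are available. Lean on these libraries where they do the work, as an engineer would, in place of code of your own. Each camera call takes 0.05 s, during which the arm holds its last target. There are 200 camera calls.

## Working session

There is one attempt and no reset: what is moved stays moved. The work goes in short steps, Python scripts to look and compute and a tool call to move; the robot and the scene stay as the last step left them, time stands still between calls to the robot, and variables do not carry over. Pictures are saved under pics/ and viewed, at most 10 in all, crops included, and the job is handed in when it is done.

Besides the shell and the picture viewer there is one more tool, called after "Call:" as name(argument=value, ...), one argument or row to a line, values as JSON. send_rows: Moves the arm, as the interface text tells. Its arguments: {"type":"object","properties":{"steps":{"type":"array"},"grip_force":{"type":"number"}},"required":["steps"]}

```bash
mkdir -p pics
cat > h.py <<'E'
from station import robot
import numpy as np, cv2
def snap(c,f=None):
    K=robot.get_calibration(c); p,d=robot.read_camera(c)
    if f: cv2.imwrite('pics/'+f,cv2.cvtColor(p,cv2.COLOR_RGB2BGR))
    return p,d,K
def cloud(d,K):
    v,u=np.mgrid[0:d.shape[0],0:d.shape[1]]
    M=np.array(K['mtx']);r=np.stack([(u-M[0,2])/M[0,0],(v-M[1,2])/M[1,1],np.ones_like(u,float)],-1)*d[...,None]
    w=r@np.array(K['rotation']).T+np.array(K['origin']); w[d==0]=np.nan
    return w
E
python3 - <<'E'
from h import *
for c in ['scene','side']:
    p,d,K=snap(c,c+'0.png'); np.savez(c+'0.npz',p=p,d=d,w=cloud(d,K))
    print(c,np.round(K['origin']))
    for n in ['stand','plate','lever','lever_knob','wedge','block','dish','vial','jar','spray']:
        print(n,[(np.round(x['rect']).tolist(),round(x['confidence'],2)) for x in robot.spot_in(c,n)])
print(robot.observe()['t'])
E
```

```text
scene [1439. -652. 1039.]
stand [([308.0, 172.0, 377.0, 231.0], 0.6), ([400.0, 181.0, 424.0, 186.0], 0.29)]
plate [([326.0, 196.0, 369.0, 229.0], 0.6)]
lever [([331.0, 193.0, 354.0, 207.0], 0.67), ([320.0, 242.0, 338.0, 260.0], 0.2)]
lever_knob [([331.0, 195.0, 359.0, 201.0], 0.65)]
wedge [([228.0, 216.0, 260.0, 247.0], 0.93), ([180.0, 230.0, 221.0, 254.0], 0.71), ([162.0, 208.0, 176.0, 231.0], 0.65), ([212.0, 194.0, 248.0, 217.0], 0.57)]
block [([265.0, 192.0, 288.0, 220.0], 0.7)]
dish [([318.0, 244.0, 340.0, 261.0], 0.71)]
vial [([284.0, 242.0, 293.0, 256.0], 0.54), ([264.0, 189.0, 286.0, 218.0], 0.31)]
jar [([261.0, 254.0, 281.0, 280.0], 0.76)]
spray [([367.0, 133.0, 380.0, 158.0], 0.81), ([334.0, 197.0, 371.0, 229.0], 0.59)]
side [ 280. 1083. 1098.]
stand [([225.0, 198.0, 334.0, 264.0], 0.73), ([300.0, 295.0, 321.0, 339.0], 0.65)]
plate [([233.0, 203.0, 283.0, 238.0], 0.57)]
lever [([268.0, 209.0, 286.0, 248.0], 0.64)]
lever_knob [([265.0, 210.0, 287.0, 247.0], 0.63)]
wedge [([387.0, 116.0, 423.0, 144.0], 0.9), ([311.0, 142.0, 350.0, 163.0], 0.7), ([368.0, 146.0, 385.0, 187.0], 0.67), ([333.0, 121.0, 369.0, 143.0], 0.66)]
block [([311.0, 176.0, 356.0, 196.0], 0.84)]
dish [([232.0, 174.0, 259.0, 192.0], 0.79)]
vial []
jar [([267.0, 128.0, 285.0, 154.0], 0.68)]
spray [([303.0, 298.0, 320.0, 337.0], 0.9), ([225.0, 198.0, 333.0, 266.0], 0.37)]
1.1
```

View pics/scene0.png

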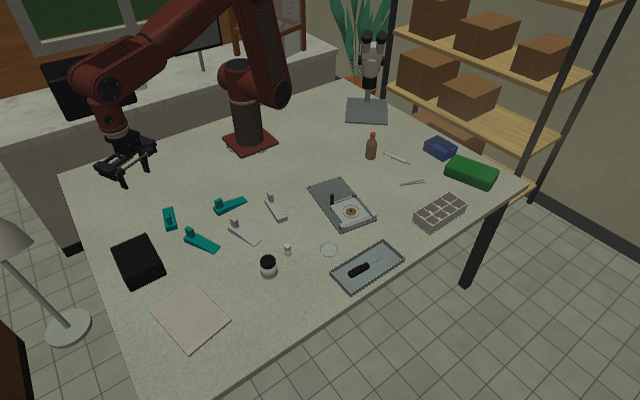

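View pics/side0.png

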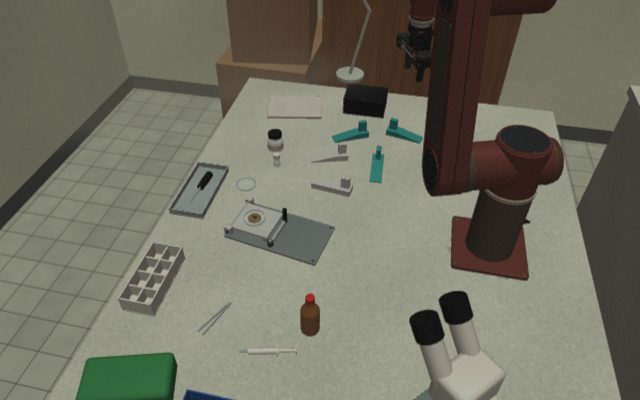

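The scene picture shows wedge-like things at grey (243,232), grey (276,206) and turquoise (169,218), (230,205), (202,240). The grey one at (243,232), side (330,155), looks tapered. The one at (276,206), side (332,185), looks flat. The stand is at (341,203), with the knob at (332,199).

Run:
```python
from h import *
for c,R in [('scene',{'wedge':(225,212,265,250),'block':(262,188,292,224),'stand':(303,168,382,236)}),('side',{'wedge':(305,138,355,168),'block':(305,172,360,200),'stand':(220,194,340,268)})]:
    z=np.load(c+'0.npz');w=z['w']
    for n,(a,b,e,f) in R.items():
        q=w[b:f,a:e].reshape(-1,3); q=q[~np.isnan(q[:,0])]
        for lo,hi in [(5,30),(3,14),(14,40),(40,80)]:
            s=q[(q[:,2]>lo)&(q[:,2]<hi)]
            if len(s)>3:
                (cx,cy),wh,an=cv2.minAreaRect(s[:,:2].astype(np.float32))
                print(c,n,lo,hi,len(s),np.round(np.median(s,0)),'rect',round(cx),round(cy),np.round(wh),round(an,1))
# crop both
a=cv2.resize(cv2.imread('pics/scene0.png')[185:260,215:385],None,fx=4,fy=4,interpolation=cv2.INTER_CUBIC)
b=cv2.resize(cv2.imread('pics/side0.png')[135:270,220:390],None,fx=4,fy=4,interpolation=cv2.INTER_CUBIC)[:300]
b=cv2.resize(cv2.imread('pics/side0.png')[135:210,220:390],None,fx=4,fy=4,interpolation=cv2.INTER_CUBIC)
cv2.imwrite('pics/crop.png',np.vstack([a,b])[:600])
```

```text
scene wedge 5 30 350 [ 530. -314.   15.] rect 504 -307 [142. 182.] 57.8
scene wedge 3 14 292 [ 549. -303.    6.] rect 501 -307 [155. 192.] 56.0
scene wedge 14 40 200 [ 509. -323.   20.] rect 515 -319 [106.  44.] 15.1
scene wedge 40 80 57 [ 490. -329.   58.] rect 486 -328 [29. 18.] 22.7
scene block 5 30 309 [ 499. -161.   21.] rect 459 -138 [112. 197.] 52.8
scene block 3 14 139 [ 480. -149.    4.] rect 459 -137 [118. 206.] 56.6
scene block 14 40 265 [ 497. -160.   22.] rect 488 -157 [ 43. 135.] 82.7
scene block 40 80 46 [ 450. -154.   60.] rect 444 -152 [17. 33.] 80.8
scene stand 5 30 1815 [615.  62.  10.] rect 593 102 [323. 394.] 54.0
scene stand 3 14 1557 [555.  74.   7.] rect 589 100 [330. 396.] 53.7
scene stand 14 40 910 [685.  55.  27.] rect 614 61 [152. 270.] 83.0
scene stand 40 80 33 [600.  32.  50.] rect 670 58 [144. 141.] 77.2
side wedge 5 30 454 [ 519. -312.   12.] rect 530 -342 [179. 171.] 11.7
side wedge 3 14 425 [ 535. -315.    6.] rect 529 -343 [179. 175.] 12.2
side wedge 14 40 200 [ 505. -315.   21.] rect 517 -350 [102. 135.] 7.6
side wedge 40 80 67 [ 484. -320.   58.] rect 486 -325 [30. 24.] 23.4
side block 5 30 497 [ 491. -144.   21.] rect 487 -169 [180. 135.] 12.0
side block 3 14 287 [ 492. -137.    5.] rect 487 -170 [181. 138.] 12.5
side block 14 40 386 [ 489. -147.   22.] rect 488 -153 [ 48. 132.] 83.2
side block 40 80 77 [ 442. -144.   58.] rect 443 -147 [23. 28.] 79.6
side stand 5 30 3619 [589.  90.  10.] rect 612 60 [377. 305.] 12.8
side stand 3 14 3316 [555.  96.   8.] rect 612 59 [383. 308.] 12.6
side stand 14 40 1481 [672.  71.  27.] rect 605 79 [157. 290.] 78.6
side stand 40 80 57 [597.  39.  48.] rect 668 69 [139. 141.] 75.5
```

View pics/crop.png

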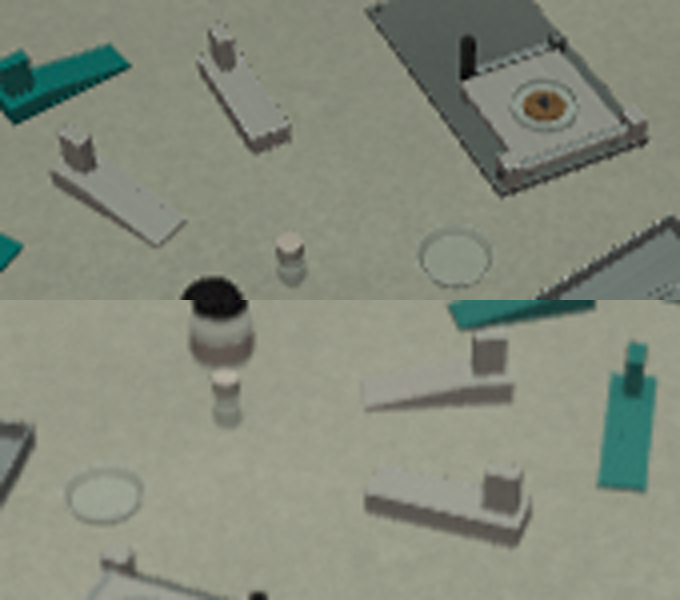

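The crop confirms it. The grey tapered one with its grip at (75,150) upper / (490,355) lower (scene px (234,222)) is the wedge. The one at (222,45) / (505,490) is the full-height block. The turquoise ones are look-alikes.

Run:
```python
from h import *
s=robot.observe();print(np.round(s['ee_rot'],3),s['eef_pos'],s['width'])
R=np.array(s['ee_rot']);K=robot.get_calibration('wrist')
print(np.round(K['mtx']),np.round(R.T@(np.array(K['origin'])-s['eef_pos'])),np.round(R.T@np.array(K['rotation']),2))
print('move to (580,0,330):',np.round(R.T@(np.array([560,10,330])-s['eef_pos'])))
```

```text
[[ 0.892  0.453  0.   ]
 [ 0.453 -0.892 -0.   ]
 [ 0.     0.    -1.   ]] [ 282.93755967 -557.28443047  222.54817089] 87.19475128087018
[[298.   0. 316.]
 [  0. 298. 195.]
 [  0.   0.   1.]] [  76.    0. -161.] [[-0.   -0.96 -0.27]
 [ 1.   -0.    0.  ]
 [-0.   -0.27  0.96]]
move to (580,0,330): [ 504. -380. -107.]
```

Call:
send_rows(
  steps=[
    {"tx": 48,"ty": -24,"tz": -21},
    {"tx": 48,"ty": -24,"tz": -21},
    {"tx": 48,"ty": -24,"tz": -21},
    {"tx": 48,"ty": -24,"tz": -21},
    {"tx": 46,"ty": -24,"tz": -21},
    {"tx": 0},
    {"tx": 0},
  ],
)

```text
validation failed for argument at $.st...
```

Run:
```python
from h import *
s=robot.observe();print(s['t'],np.round(s['eef_pos']))
p,d,K=snap('wrist','w1.png');w=cloud(d,K);np.savez('w1.npz',p=p,d=d,w=w)
q=w.reshape(-1,3);q=q[~np.isnan(q[:,0])]
q=q[(abs(q[:,0]-520)<110)&(abs(q[:,1]+312)<70)]
for lo,hi in [(-3,2),(19,25),(56,66),(3,25)]:
    k=q[(q[:,2]>lo)&(q[:,2]<hi)]
    print(lo,hi,len(k),np.round(np.median(k,0)),cv2.minAreaRect(k[:,:2].astype(np.float32)))
```

```text
1.1 [ 283. -557.  223.]
-3 2 13 [ 411. -379.   -1.] ((411.0146484375, -379.26617431640625), (2.3319320678710938, 6.569849967956543), 29.415525436401367)
19 25 0 [nan nan nan] ((0.0, 0.0), (0.0, 0.0), 0.0)
56 66 0 [nan nan nan] ((0.0, 0.0), (0.0, 0.0), 0.0)
3 25 0 [nan nan nan] ((0.0, 0.0), (0.0, 0.0), 0.0)
  return _methods._mean(a, axis=axis, dtype=dtype,
  ret = um.true_divide(
```

View pics/w1.png

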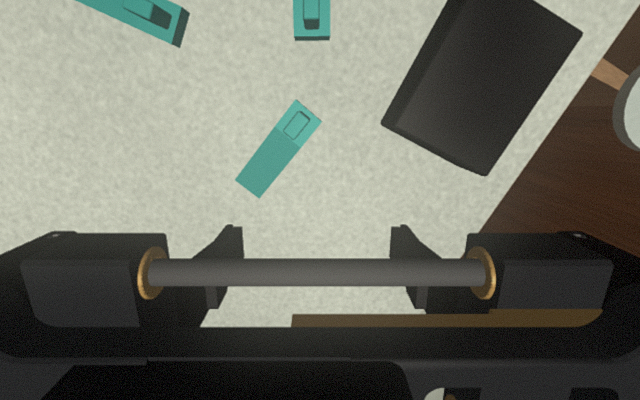

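The move was refused, so the arm hasn't moved: this view shows only turquoise look-alikes at (280,150), (310,20) and (130,10). I'll resend with every key in each row.

Call:
send_rows(
  steps=[
    {"hand": 1,"tx": 48,"ty": -24,"tz": -21,"yaw": 0},
    {"hand": 1,"tx": 48,"ty": -24,"tz": -21,"yaw": 0},
    {"hand": 1,"tx": 48,"ty": -24,"tz": -21,"yaw": 0},
    {"hand": 1,"tx": 48,"ty": -24,"tz": -21,"yaw": 0},
    {"hand": 1,"tx": 46,"ty": -24,"tz": -21,"yaw": 0},
    {"hand": 1,"tx": 0,"ty": 0,"tz": 0,"yaw": 0},
    {"hand": 1,"tx": 0,"ty": 0,"tz": 0,"yaw": 0},
  ],
)

```text
t: 2.02
eef_pos: [440.7, -342.6, 327.3]
ee_rot: [[0.891, 0.453, -0.0], [0.453, -0.891, -0.0], [-0.001, 0.0, -1.0]]
force: [-0.1, -0.8, -0.6]
width: 87.1
finger_force: 0.0
```

```bash
cat > m.py <<'E'
from h import *
import sys
def rects(w,c,r,bands):
    q=w.reshape(-1,3);q=q[~np.isnan(q[:,0])]
    q=q[(abs(q[:,0]-c[0])<r[0])&(abs(q[:,1]-c[1])<r[1])]
    for lo,hi in bands:
        k=q[(q[:,2]>lo)&(q[:,2]<hi)]
        if len(k)>3: print(lo,hi,len(k),np.round(np.median(k,0),1),[np.round(x,1) for x in cv2.minAreaRect(k[:,:2].astype(np.float32))])
E
python3 - <<'E'
from m import *
s=robot.observe();print(s['t'],np.round(s['eef_pos']))
p,d,K=snap('wrist','w2.png');w=cloud(d,K);np.savez('w2.npz',p=p,d=d,w=w)
rects(w,(520,-312),(80,55),[(-3,2),(19,25),(56,66),(4,25)])
E
```

```text
2.025 [ 441. -343.  327.]
-3 2 5057 [ 521.6 -306.8   -0.8] [array([ 520., -312.]), array([110., 160.]), np.float64(90.0)]
19 25 648 [ 496.5 -320.2   20.9] [array([ 494.1, -322.9]), array([58.1, 40. ]), np.float64(17.7)]
56 66 230 [ 485.9 -325.6   61. ] [array([ 485.5, -325.6]), array([28.1, 15.8]), np.float64(17.3)]
4 25 2029 [ 533.7 -310.4   15.1] [array([ 528. , -312.2]), array([129.2,  40. ]), np.float64(17.5)]
```

View pics/w2.png

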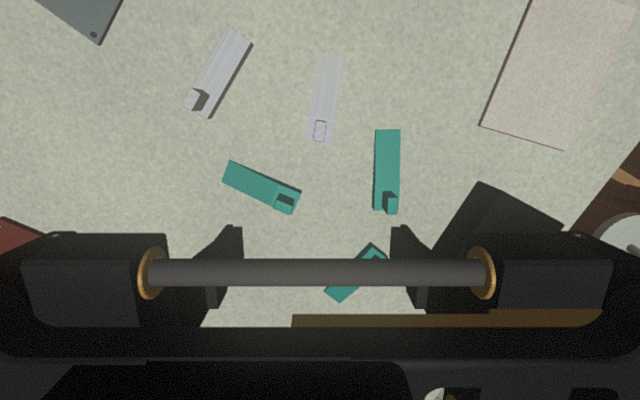

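Call:
send_rows(
  steps=[
    {"hand": 1,"tx": 43,"ty": -42,"tz": 0,"yaw": 0},
    {"hand": 1,"tx": 43,"ty": -42,"tz": 0,"yaw": 0},
    {"hand": 1,"tx": 43,"ty": -42,"tz": 0,"yaw": 0},
    {"hand": 1,"tx": 43,"ty": -42,"tz": 0,"yaw": 0},
    {"hand": 1,"tx": 43,"ty": -42,"tz": 0,"yaw": 0},
    {"hand": 1,"tx": 43,"ty": -42,"tz": 0,"yaw": 0},
    {"hand": 1,"tx": 0,"ty": 0,"tz": 0,"yaw": 0.18},
    {"hand": 1,"tx": 0,"ty": 0,"tz": 0,"yaw": 0.18},
  ],
)

```text
t: 3.08
eef_pos: [556.6, -1.5, 326.1]
ee_rot: [[0.995, 0.103, -0.002], [0.103, -0.995, -0.0], [-0.002, -0.0, -1.0]]
force: [-0.1, 0.0, 0.1]
width: 86.9
finger_force: 0.0
```

Call:
send_rows(
  steps=[
    {"hand": 1,"tx": 0,"ty": 0,"tz": 0,"yaw": 0.11},
    {"hand": 1,"tx": 0,"ty": 0,"tz": 0,"yaw": 0},
    {"hand": 1,"tx": 0,"ty": 0,"tz": 0,"yaw": 0},
  ],
)

```text
t: 3.45
eef_pos: [556.6, -2.0, 326.9]
ee_rot: [[1.0, 0.0, -0.001], [0.0, -1.0, 0.0], [-0.001, -0.0, -1.0]]
force: [-0.1, 0.4, 1.1]
width: 86.7
finger_force: 0.0
```

Run:
```python
from m import *
s=robot.observe();print(s['t'],np.round(s['eef_pos']))
p,d,K=snap('wrist','w3.png');w=cloud(d,K);np.savez('w3.npz',p=p,d=d,w=w)
rects(w,(610,60),(170,120),[(-3,2),(5,11),(23,28),(55,68)])
```

```text
3.45 [557.  -2. 327.]
-3 2 13756 [ 6.634e+02 -2.000e-01 -9.000e-01] [array([610.,  60.]), array([340., 240.]), np.float64(0.0)]
5 11 10875 [555.8  81.9   7.1] [array([600.9,  73.5]), array([160.1, 289.3]), np.float64(80.0)]
23 28 5876 [682.   60.   25.2] [array([671.6,  58. ]), array([154.1, 151.6]), np.float64(83.1)]
55 68 78 [595.7  35.1  62.8] [array([595. ,  35.8]), array([12.8, 12.6]), np.float64(89.1)]
```

View pics/w3.png

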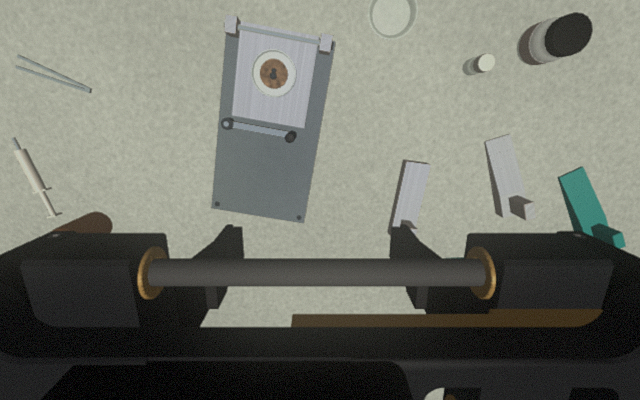

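w2 shows the wedge with its grip at (320,130), world (485.5,-325.6), yaw 17.5°, next to the block at (215,75). w3 shows the stand with the pivot at (228,124), the knob at (291,137) and the plate at (272,75). The slab centre gives the stand origin as (615.7,70.9) with yaw -10°. The knob then sits at stand (-14.3,-38.2), so the lever angle is about 0 and the fit holds.

Next I turn the tool half round, so the last joint has room for the swing, and pinch the knob.

Call:
send_rows(
  steps=[
    {"hand": 1,"tx": 0,"ty": 0,"tz": 0,"yaw": -0.1854},
    {"hand": 1,"tx": 0,"ty": 0,"tz": 0,"yaw": -0.1854},
    {"hand": 1,"tx": 0,"ty": 0,"tz": 0,"yaw": -0.1854},
    {"hand": 1,"tx": 0,"ty": 0,"tz": 0,"yaw": -0.1854},
    {"hand": 1,"tx": 0,"ty": 0,"tz": 0,"yaw": -0.1854},
    {"hand": 1,"tx": 0,"ty": 0,"tz": 0,"yaw": -0.1854},
    {"hand": 1,"tx": 0,"ty": 0,"tz": 0,"yaw": -0.1854},
    {"hand": 1,"tx": 0,"ty": 0,"tz": 0,"yaw": -0.1854},
  ],
)

```text
t: 4.5
eef_pos: [556.8, -1.3, 327.5]
ee_rot: [[0.081, 0.997, -0.0], [0.997, -0.081, -0.0], [-0.0, -0.0, -1.0]]
force: [-0.6, -0.2, -0.0]
width: 87.0
finger_force: 0.0
```

Call:
send_rows(
  steps=[
    {"hand": 0.7,"tx": 0,"ty": 0,"tz": 25,"yaw": -0.1854},
    {"hand": 0.7,"tx": 0,"ty": 0,"tz": 25,"yaw": -0.1854},
    {"hand": 0.7,"tx": 0,"ty": 0,"tz": 25,"yaw": -0.1854},
    {"hand": 0.7,"tx": 0,"ty": 0,"tz": 25,"yaw": -0.1854},
    {"hand": 0.7,"tx": 0,"ty": 0,"tz": 25,"yaw": -0.1854},
    {"hand": 0.7,"tx": 0,"ty": 0,"tz": 25,"yaw": -0.1854},
    {"hand": 0.7,"tx": 0,"ty": 0,"tz": 0,"yaw": -0.1854},
    {"hand": 0.7,"tx": 0,"ty": 0,"tz": 0,"yaw": -0.1854},
  ],
)

```text
t: 5.5
eef_pos: [556.4, -1.3, 176.8]
ee_rot: [[-0.986, 0.167, -0.001], [0.167, 0.986, 0.0], [0.001, -0.0, -1.0]]
force: [0.2, 0.2, -0.1]
width: 61.2
finger_force: 0.0
```

Call:
send_rows(
  steps=[
    {"hand": 0.7,"tx": -31,"ty": 44,"tz": 0,"yaw": 0},
    {"hand": 0.7,"tx": 0,"ty": 0,"tz": 0,"yaw": 0},
    {"hand": 0.7,"tx": 0,"ty": 0,"tz": 0,"yaw": 0},
  ],
)

```text
t: 5.88
eef_pos: [594.6, 36.7, 177.2]
ee_rot: [[-0.985, 0.173, -0.001], [0.173, 0.985, -0.0], [0.001, -0.0, -1.0]]
force: [0.1, 0.2, 0.7]
width: 60.6
finger_force: 0.0
```

Call:
send_rows(
  steps=[
    {"hand": 0.7,"tx": 0,"ty": 0,"tz": 50,"yaw": 0},
    {"hand": 0.7,"tx": 0,"ty": 0,"tz": 50,"yaw": 0},
    {"hand": 0.7,"tx": 0,"ty": 0,"tz": 30,"yaw": 0},
    {"hand": 0.7,"tx": 0,"ty": 0,"tz": 17,"yaw": 0},
    {"hand": 0.7,"tx": 0,"ty": 0,"tz": 0,"yaw": 0},
  ],
)

```text
t: 6.5
eef_pos: [594.0, 36.4, 29.8]
ee_rot: [[-0.985, 0.175, -0.002], [0.175, 0.985, 0.0], [0.002, -0.0, -1.0]]
force: [0.1, -0.7, -0.1]
width: 61.2
finger_force: 0.0
```

Call:
send_rows(
  steps=[
    {"hand": 0.1,"tx": 0,"ty": 0,"tz": 0,"yaw": 0},
    {"hand": 0.1,"tx": 0,"ty": 0,"tz": 0,"yaw": 0},
    {"hand": 0.1,"tx": 0,"ty": 0,"tz": 0,"yaw": 0},
    {"hand": 0.1,"tx": 0,"ty": 0,"tz": 0,"yaw": 0},
    {"hand": 0.1,"tx": 0,"ty": 0,"tz": 0,"yaw": 0},
    {"hand": 0.1,"tx": 0,"ty": 0,"tz": 0,"yaw": 0},
  ],
  grip_force=10,
)

```text
t: 7.25
eef_pos: [594.9, 36.1, 30.6]
ee_rot: [[-0.985, 0.174, -0.0], [0.174, 0.985, -0.001], [0.0, -0.001, -1.0]]
force: [-1.3, -3.9, 1.6]
width: 13.4
finger_force: 10.0
```

Call:
send_rows(
  steps=[
    {"hand": 0.1,"tx": 17.4,"ty": 1.5,"tz": 0,"yaw": 0.1745},
    {"hand": 0.1,"tx": 17.4,"ty": 1.5,"tz": 0,"yaw": 0.1745},
    {"hand": 0.1,"tx": 17.4,"ty": 1.5,"tz": 0,"yaw": 0.1745},
    {"hand": 0.1,"tx": 0,"ty": 0,"tz": 0,"yaw": 0},
  ],
)

```text
t: 7.75
eef_pos: [546.5, 58.7, 30.5]
ee_rot: [[-0.766, 0.643, -0.002], [0.643, 0.766, -0.001], [0.001, -0.002, -1.0]]
force: [-3.6, -3.9, 3.4]
width: 13.6
finger_force: 10.0
```

Call:
send_rows(
  steps=[
    {"hand": 0.1,"tx": 17.4,"ty": 1.5,"tz": 0,"yaw": 0.1745},
    {"hand": 0.1,"tx": 17.4,"ty": 1.5,"tz": 0,"yaw": 0.1745},
    {"hand": 0.1,"tx": 17.4,"ty": 1.5,"tz": 0,"yaw": 0.1745},
    {"hand": 0.1,"tx": 17.4,"ty": 1.5,"tz": 0,"yaw": 0.1745},
    {"hand": 0.1,"tx": 17.4,"ty": 1.5,"tz": 0,"yaw": 0.1745},
    {"hand": 0.1,"tx": 17.4,"ty": 1.5,"tz": 0,"yaw": 0.1745},
    {"hand": 0.1,"tx": 0,"ty": 0,"tz": 0,"yaw": 0},
    {"hand": 0.1,"tx": 0,"ty": 0,"tz": 0,"yaw": 0},
  ],
)

```text
t: 8.75
eef_pos: [513.1, 153.0, 30.4]
ee_rot: [[0.17, 0.986, -0.001], [0.986, -0.17, 0.0], [0.0, -0.001, -1.0]]
force: [-4.9, 2.2, 3.9]
width: 13.5
finger_force: 10.0
```

Call:
send_rows(
  steps=[
    {"hand": 0.6,"tx": 0,"ty": 0,"tz": 0,"yaw": 0},
    {"hand": 0.6,"tx": 0,"ty": 0,"tz": 0,"yaw": 0},
    {"hand": 0.6,"tx": 0,"ty": 0,"tz": -20,"yaw": 0},
    {"hand": 0.6,"tx": 0,"ty": 0,"tz": -50,"yaw": 0},
    {"hand": 0.6,"tx": -30,"ty": 0,"tz": -50,"yaw": 0},
    {"hand": 0.6,"tx": -40,"ty": 0,"tz": -40,"yaw": 0.18},
    {"hand": 0.6,"tx": -35,"ty": 0,"tz": -40,"yaw": 0.18},
    {"hand": 0.6,"tx": 0,"ty": 0,"tz": -20,"yaw": 0.18},
  ],
)

```text
t: 9.75
eef_pos: [490.1, 48.7, 253.5]
ee_rot: [[0.662, 0.75, 0.005], [0.75, -0.662, -0.001], [0.002, 0.004, -1.0]]
force: [0.2, 0.6, -0.2]
width: 52.3
finger_force: 0.0
```

Call:
send_rows(
  steps=[
    {"hand": 0.6,"tx": 0,"ty": 0,"tz": 0,"yaw": 0.18},
    {"hand": 0.6,"tx": 0,"ty": 0,"tz": 0,"yaw": 0.18},
    {"hand": 0.6,"tx": 0,"ty": 0,"tz": 0,"yaw": 0.18},
    {"hand": 0.6,"tx": 0,"ty": 0,"tz": 0,"yaw": 0},
  ],
)

```text
t: 10.25
eef_pos: [489.5, 50.7, 250.6]
ee_rot: [[0.95, 0.312, 0.001], [0.312, -0.95, -0.0], [0.0, 0.0, -1.0]]
force: [-0.3, -0.7, -1.2]
width: 52.3
finger_force: 0.0
```

Run:
```python
from m import *
s=robot.observe();print(s['t'],np.round(s['eef_pos'],1),np.round(s['ee_rot'],3)[0],s['joint_positions'])
p,d,K=snap('wrist','w4.png');w=cloud(d,K)
rects(w,(514,151),(40,40),[(55,68)])
rects(w,(610,60),(170,120),[(5,11)])
```

```text
10.25 [489.5  50.7 250.6] [0.95  0.312 0.001] [-5.69939754e-02 -1.21485679e-01  1.82876288e+00 -1.81607248e-04
  1.43377765e+00  1.19640380e+00]
55 68 130 [515.3 153.   62.7] [array([515. , 153.4]), array([12.9, 13.2]), np.float64(89.7)]
5 11 16476 [556.5  76.6   7.2] [array([596.5,  74.5]), array([160.1, 280.8]), np.float64(80.0)]
```

View pics/w4.png

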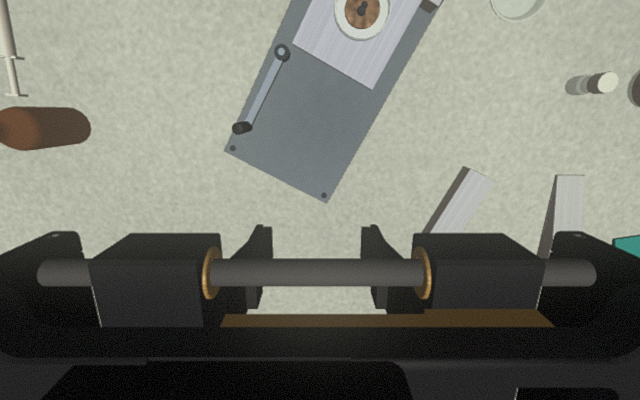

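w4 shows the lever running along the stand, pivot at (282,52), knob at (242,128). Measured angle is about 91°, so it's parked. Next is the wedge.

Call:
send_rows(
  steps=[
    {"hand": 0.6,"tx": -17.3,"ty": 50.9,"tz": 0,"yaw": 0},
    {"hand": 0.6,"tx": -17.3,"ty": 50.9,"tz": 0,"yaw": 0},
    {"hand": 0.6,"tx": -17.3,"ty": 50.9,"tz": 0,"yaw": 0},
    {"hand": 0.6,"tx": -17.3,"ty": 50.9,"tz": 0,"yaw": 0},
    {"hand": 0.6,"tx": -17.3,"ty": 50.9,"tz": 0,"yaw": 0},
    {"hand": 0.6,"tx": -17.3,"ty": 50.9,"tz": 0,"yaw": 0},
    {"hand": 0.6,"tx": -17.3,"ty": 50.9,"tz": 0,"yaw": 0.012},
    {"hand": 0.6,"tx": 0,"ty": 0,"tz": 0,"yaw": 0},
  ],
)

```text
t: 11.3
eef_pos: [483.9, -328.7, 249.9]
ee_rot: [[0.954, 0.298, -0.001], [0.298, -0.954, -0.001], [-0.001, 0.0, -1.0]]
force: [-0.2, -0.5, 0.3]
width: 52.0
finger_force: 0.0
```

Call:
send_rows(
  steps=[
    {"hand": 0.6,"tx": 0,"ty": 0,"tz": 50,"yaw": 0},
    {"hand": 0.6,"tx": 0,"ty": 0,"tz": 50,"yaw": 0},
    {"hand": 0.6,"tx": 0,"ty": 0,"tz": 30,"yaw": 0},
    {"hand": 0.6,"tx": 0,"ty": 0,"tz": 0,"yaw": 0},
    {"hand": 0.6,"tx": 0,"ty": 0,"tz": 0,"yaw": 0},
  ],
)

```text
t: 11.92
eef_pos: [485.7, -325.3, 122.2]
ee_rot: [[0.954, 0.301, 0.002], [0.301, -0.954, -0.001], [0.001, 0.002, -1.0]]
force: [0.7, -0.2, 0.4]
width: 52.1
finger_force: 0.0
```

Call:
send_rows(
  steps=[
    {"hand": 0.6,"tx": 0,"ty": 0,"tz": 45,"yaw": 0},
    {"hand": 0.6,"tx": 0,"ty": 0,"tz": 35,"yaw": 0},
    {"hand": 0.6,"tx": 0,"ty": 0,"tz": 14,"yaw": 0},
    {"hand": 0.6,"tx": 0,"ty": 0,"tz": 0,"yaw": 0},
    {"hand": 0.6,"tx": 0,"ty": 0,"tz": 0,"yaw": 0},
  ],
)

```text
t: 12.55
eef_pos: [486.2, -326.3, 28.8]
ee_rot: [[0.954, 0.299, 0.003], [0.299, -0.954, -0.002], [0.002, 0.003, -1.0]]
force: [0.7, 0.5, 0.1]
width: 52.1
finger_force: 0.0
```

Call:
send_rows(
  steps=[
    {"hand": 0.1,"tx": 0,"ty": 0,"tz": 0,"yaw": 0},
    {"hand": 0.1,"tx": 0,"ty": 0,"tz": 0,"yaw": 0},
    {"hand": 0.1,"tx": 0,"ty": 0,"tz": 0,"yaw": 0},
    {"hand": 0.1,"tx": 0,"ty": 0,"tz": 0,"yaw": 0},
    {"hand": 0.1,"tx": 0,"ty": 0,"tz": 0,"yaw": 0},
    {"hand": 0.1,"tx": 0,"ty": 0,"tz": 0,"yaw": 0},
  ],
  grip_force=40,
)

```text
t: 13.3
eef_pos: [484.8, -325.2, 26.5]
ee_rot: [[0.954, 0.299, -0.0], [0.299, -0.954, 0.0], [-0.0, -0.0, -1.0]]
force: [0.0, -0.5, 0.3]
width: 15.8
finger_force: 40.0
```

Run:
```python
from h import *
s=robot.observe();print(s['t'],np.round(s['eef_pos'],1),np.round(s['ee_rot'],3),np.round(s['force'],1),s['width'])
```

```text
13.3 [ 484.8 -325.2   26.5] [[ 0.954  0.299 -0.   ]
 [ 0.299 -0.954  0.   ]
 [-0.    -0.    -1.   ]] [ 0.  -0.5  0.3] 15.767914151749132
```

Call:
send_rows(
  steps=[
    {"hand": 0.1,"tx": 0,"ty": 0,"tz": -20,"yaw": 0},
    {"hand": 0.1,"tx": 0,"ty": 0,"tz": -30,"yaw": 0},
    {"hand": 0.1,"tx": 0,"ty": 0,"tz": -30,"yaw": 0.12},
    {"hand": 0.1,"tx": 0,"ty": 0,"tz": -24,"yaw": 0.12},
    {"hand": 0.1,"tx": 0,"ty": 0,"tz": 0,"yaw": 0.12},
    {"hand": 0.1,"tx": 0,"ty": 0,"tz": 0,"yaw": 0.118},
  ],
)

```text
t: 14.05
eef_pos: [485.1, -325.3, 132.4]
ee_rot: [[0.984, -0.177, 0.001], [-0.177, -0.984, -0.001], [0.001, 0.001, -1.0]]
force: [-0.8, -0.2, -2.8]
width: 15.8
finger_force: 40.0
```

Call:
send_rows(
  steps=[
    {"hand": 0.1,"tx": -8.1,"ty": -51.6,"tz": 0,"yaw": 0},
    {"hand": 0.1,"tx": -8.1,"ty": -51.6,"tz": 0,"yaw": 0},
    {"hand": 0.1,"tx": -8.1,"ty": -51.6,"tz": 0,"yaw": 0},
    {"hand": 0.1,"tx": -8.1,"ty": -51.6,"tz": 0,"yaw": 0},
    {"hand": 0.1,"tx": -8.1,"ty": -51.6,"tz": 0,"yaw": 0},
    {"hand": 0.1,"tx": -8.1,"ty": -51.6,"tz": 0,"yaw": 0},
    {"hand": 0.1,"tx": -8.1,"ty": -51.6,"tz": 0,"yaw": 0},
    {"hand": 0.1,"tx": -8.1,"ty": -51.6,"tz": 0,"yaw": 0},
  ],
)

```text
t: 15.05
eef_pos: [492.6, 94.4, 131.9]
ee_rot: [[0.985, -0.173, 0.001], [-0.173, -0.985, 0.0], [0.001, -0.0, -1.0]]
force: [0.8, -0.1, -1.7]
width: 15.5
finger_force: 40.0
```

Call:
send_rows(
  steps=[
    {"hand": 0.1,"tx": 0,"ty": 0,"tz": 0,"yaw": 0},
    {"hand": 0.1,"tx": 0,"ty": 0,"tz": 0,"yaw": 0},
    {"hand": 0.1,"tx": 0,"ty": 0,"tz": 0,"yaw": 0},
  ],
)

```text
t: 15.42
eef_pos: [492.7, 91.5, 130.9]
ee_rot: [[0.985, -0.175, 0.0], [-0.175, -0.985, -0.0], [0.0, 0.0, -1.0]]
force: [-0.2, 0.2, -2.2]
width: 15.5
finger_force: 40.0
```

```bash
cat > st.py <<'E'
from m import *
O=np.array([615.7,70.9]);a=np.radians(-10);ex=np.array([np.cos(a),np.sin(a)]);ey=np.array([-ex[1],ex[0]])
def state():
    P=[];
    s=robot.observe();R=np.array(s['ee_rot']);p=np.array(s['eef_pos']);dd=p[:2]-O
    print(s['t'],'stand xy',np.round([dd@ex,dd@ey],1),'z',round(p[2],1),'yaw',round(np.degrees(np.arctan2(R[1,0],R[0,0])),2),'F',np.round(s['force'],1),s['width'])
def stand(w):
    v=w.copy();v[...,0]=(w[...,:2]-O)@ex;v[...,1]=(w[...,:2]-O)@ey;return v
E
python3 - <<'E'
from st import *
state()
p,d,K=snap('wrist','w5.png');v=stand(cloud(d,K))
print('wedge');rects(v,(-40,0),(40,30),[(60,135)])
print('plate');rects(v,(60,0),(90,75),[(23,28.5)])
E
```

```text
15.425 stand xy [-124.7   -1.1] z 130.9 yaw -10.07 F [-0.2  0.2 -2.2] 15.49457059257628
wedge
60 135 8281 [-46.5  -0.6 114. ] [array([-47.1,  -0.8]), array([40.2, 65.8]), np.float64(89.9)]
plate
23 28.5 6808 [17.4  2.4 25.1] [array([6. , 7.7]), array([125.5,  57.7]), np.float64(90.0)]
```

View pics/w5.png

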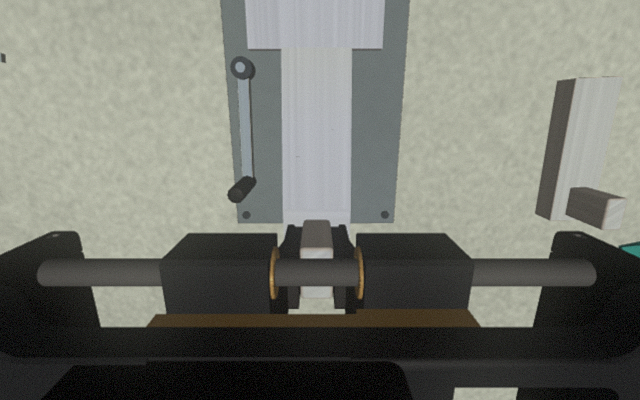

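w5 shows the wedge square to the plate and centred at column 316. The lever is parked on the left and the toe is 14 mm short of the edge. I'll lower it onto the base.

Call:
send_rows(
  steps=[
    {"hand": 0.1,"tx": 0,"ty": -0.5,"tz": 40,"yaw": 0},
    {"hand": 0.1,"tx": 0,"ty": 0,"tz": 35,"yaw": 0},
    {"hand": 0.1,"tx": 0,"ty": 0,"tz": 14,"yaw": 0},
    {"hand": 0.1,"tx": 0,"ty": 0,"tz": 3,"yaw": 0},
    {"hand": 0.1,"tx": 0,"ty": 0,"tz": 0,"yaw": 0},
    {"hand": 0.1,"tx": 0,"ty": 0,"tz": 0,"yaw": 0},
  ],
)

```text
t: 16.23
eef_pos: [493.9, 93.1, 40.0]
ee_rot: [[0.985, -0.173, 0.003], [-0.173, -0.985, 0.0], [0.003, -0.001, -1.0]]
force: [0.2, -0.4, -2.0]
width: 15.9
finger_force: 40.0
```

Call:
send_rows(
  steps=[
    {"hand": 0.1,"tx": 0,"ty": 0,"tz": 1.5,"yaw": 0},
    {"hand": 0.1,"tx": 0,"ty": 0,"tz": 1,"yaw": 0},
    {"hand": 0.1,"tx": 0,"ty": 0,"tz": 1,"yaw": 0},
    {"hand": 0.1,"tx": 0,"ty": 0,"tz": 0,"yaw": 0},
  ],
)

```text
t: 16.73
eef_pos: [492.5, 93.2, 34.9]
ee_rot: [[0.985, -0.173, -0.0], [-0.173, -0.985, 0.0], [-0.0, 0.0, -1.0]]
force: [1.3, -0.1, -1.2]
width: 16.0
finger_force: 40.0
```

Run:
```python
from st import *
state()
v=stand(np.load('w3.npz')['w']);q=v.reshape(-1,3)
for y in (-45,-20,0,20,40):
    k=q[(abs(q[:,1]-y)<8)&(q[:,2]>22)&(q[:,2]<29)];print(y,np.round(np.sort(k[:,0])[[0,5,20]],1))
k=q[(q[:,0]>2)&(q[:,0]<118)&(q[:,2]>22)&(q[:,2]<29)];print(np.round(np.percentile(k[:,1],[.5,99.5]),1))
```

```text
16.725 stand xy [-125.2    0.5] z 34.9 yaw -9.98 F [ 1.3 -0.1 -1.2] 16.040560859797278
-45 [-14.3   0.1   2.4]
-20 [0.2 0.8 3. ]
0 [0.3 0.8 2.8]
20 [0.2 0.7 2.8]
40 [0.1 0.9 2.9]
[-55.  55.]
```

Call:
send_rows(
  steps=[
    {"hand": 0.1,"tx": 0,"ty": 0,"tz": 0.7,"yaw": 0},
    {"hand": 0.1,"tx": 0,"ty": 0,"tz": 0.5,"yaw": 0},
    {"hand": 0.1,"tx": 0,"ty": 0,"tz": 0,"yaw": 0},
  ],
)

```text
t: 17.1
eef_pos: [492.7, 93.1, 34.5]
ee_rot: [[0.985, -0.173, -0.0], [-0.173, -0.985, -0.0], [-0.0, 0.0, -1.0]]
force: [-4.4, -1.2, 4.1]
width: 15.6
finger_force: 40.0
```

Call:
send_rows(
  steps=[
    {"hand": 0.1,"tx": 7,"ty": 0,"tz": 0,"yaw": 0},
    {"hand": 0.1,"tx": 7,"ty": 0,"tz": 0,"yaw": 0},
    {"hand": 0.1,"tx": 7,"ty": 0,"tz": 0,"yaw": 0},
    {"hand": 0.1,"tx": 7,"ty": 0,"tz": 0,"yaw": 0},
    {"hand": 0.1,"tx": 7,"ty": 0,"tz": 0,"yaw": 0},
    {"hand": 0.1,"tx": 5,"ty": 0,"tz": 0,"yaw": 0},
    {"hand": 0.1,"tx": 0,"ty": 0,"tz": 0,"yaw": 0},
  ],
)

```text
t: 17.98
eef_pos: [532.6, 86.3, 34.5]
ee_rot: [[0.985, -0.173, 0.001], [-0.173, -0.985, 0.0], [0.001, -0.0, -1.0]]
force: [-1.6, 0.2, 4.7]
width: 16.1
finger_force: 40.0
```

```bash
cat > look.py <<'E'
from st import *
import sys
state()
p,d,K=snap('wrist',sys.argv[1]);v=stand(cloud(d,K));q=v.reshape(-1,3);q=q[(q[:,2]>19)&(q[:,2]<40)]
k=q[(abs(q[:,1])<50)&(abs(q[:,1])>36)&(q[:,0]>3)&(q[:,0]<115)]
print('plate z=a+b x',np.round(np.polyfit(k[:,0],k[:,2],1),4),len(k),np.round([k[:,0].min(),k[:,0].max()]))
k=q[(abs(q[:,1])<50)&(q[:,0]>-6)&(q[:,0]<4)&(abs(q[:,1])>25)];print('front z',len(k),np.round(np.median(k[:,2]),2))
q=v.reshape(-1,3);k=q[(abs(q[:,1])<70)&(abs(q[:,1])>25)&(q[:,2]<12)&(q[:,2]>3)&(q[:,0]>-60)&(q[:,0]<-20)];print('slab z',np.median(k[:,2]))
E
python3 look.py w6.png
```

```text
17.975 stand xy [-84.5   0.8] z 34.5 yaw -9.99 F [-1.6  0.2  4.7] 16.099882657673554
plate z=a+b x [-9.0000e-04  2.5206e+01] 4726 [ 3. 45.]
front z 821 25.12
slab z 7.222229386995963
```

Call:
send_rows(
  steps=[
    {"hand": 0.1,"tx": 4,"ty": 0,"tz": 0,"yaw": 0},
    {"hand": 0.1,"tx": 4,"ty": 0.5,"tz": 0,"yaw": 0},
    {"hand": 0.1,"tx": 4,"ty": 0,"tz": 0,"yaw": 0},
    {"hand": 0.1,"tx": 4,"ty": 0,"tz": 0,"yaw": 0},
    {"hand": 0.1,"tx": 3,"ty": 0,"tz": 0,"yaw": 0},
    {"hand": 0.1,"tx": 0,"ty": 0,"tz": 0,"yaw": 0},
    {"hand": 0.1,"tx": 0,"ty": 0,"tz": 0,"yaw": 0},
  ],
)

```text
t: 18.9
eef_pos: [545.3, 83.9, 34.3]
ee_rot: [[0.985, -0.173, -0.012], [-0.173, -0.985, 0.002], [-0.012, 0.0, -1.0]]
force: [-24.3, 4.1, 25.8]
width: 15.8
finger_force: 40.0
```

```bash
python3 look.py w7.png
```

```text
18.9 stand xy [-71.6   0.6] z 34.3 yaw -9.95 F [-24.3   4.1  25.8] 15.840418263117266
plate z=a+b x [-1.43000e-02  2.68082e+01] 6075 [ 3. 57.]
front z 731 26.74
slab z 7.212041562417539
```

View pics/w7.png

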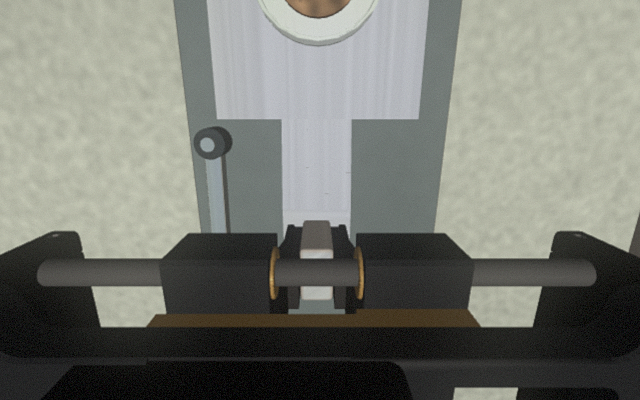

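w7 shows the plate partly lifted, about 1.6 mm, with the wedge origin about -71 and the lever clear at (212,142). The arm lags under load and presses down 26 N, so I'll ease off vertically while pushing on.

Call:
send_rows(
  steps=[
    {"hand": 0.1,"tx": 0,"ty": 0,"tz": -1,"yaw": 0},
    {"hand": 0.1,"tx": 2,"ty": 0,"tz": -0.5,"yaw": 0},
    {"hand": 0.1,"tx": 2,"ty": 0,"tz": 0,"yaw": 0},
    {"hand": 0.1,"tx": 0,"ty": 0,"tz": 0,"yaw": 0},
    {"hand": 0.1,"tx": 0,"ty": 0,"tz": 0,"yaw": 0},
  ],
)

```text
t: 19.58
eef_pos: [550.5, 82.7, 34.4]
ee_rot: [[0.985, -0.173, -0.009], [-0.173, -0.985, 0.001], [-0.009, 0.0, -1.0]]
force: [-14.0, 3.3, 9.1]
width: 15.6
finger_force: 40.0
```

```bash
python3 look.py w8.png
```

```text
19.575 stand xy [-66.3   0.2] z 34.4 yaw -9.96 F [-14.    3.3   9.1] 15.629056310758147
plate z=a+b x [-2.29000e-02  2.78533e+01] 6608 [ 3. 63.]
front z 730 27.79
slab z 7.215990438412149
```

Call:
send_rows(
  steps=[
    {"hand": 0.1,"tx": 1.5,"ty": 0,"tz": 0,"yaw": 0},
    {"hand": 0.1,"tx": 0,"ty": 0,"tz": 0,"yaw": 0},
    {"hand": 0.1,"tx": 0,"ty": 0,"tz": 0,"yaw": 0},
  ],
)

```text
t: 20.0
eef_pos: [551.8, 82.4, 34.4]
ee_rot: [[0.985, -0.173, -0.009], [-0.173, -0.985, 0.001], [-0.009, 0.001, -1.0]]
force: [-14.2, 2.2, 10.7]
width: 15.9
finger_force: 40.0
```

```bash
python3 look.py w9.png
```

```text
20.0 stand xy [-65.    0.2] z 34.4 yaw -9.96 F [-14.2   2.2  10.7] 15.92158733076061
plate z=a+b x [-2.48000e-02  2.81037e+01] 6791 [ 3. 64.]
front z 637 28.04
slab z 7.217351393991095
```

Call:
send_rows(
  steps=[
    {"hand": 0.1,"tx": -1.5,"ty": 0,"tz": 0,"yaw": 0},
    {"hand": 0.1,"tx": 0,"ty": 0,"tz": 0,"yaw": 0},
    {"hand": 0.1,"tx": 0,"ty": 0,"tz": 0,"yaw": 0},
  ],
)

```text
t: 20.42
eef_pos: [551.8, 82.4, 34.4]
ee_rot: [[0.985, -0.173, -0.006], [-0.173, -0.985, 0.001], [-0.006, 0.0, -1.0]]
force: [-7.4, 2.6, 3.7]
width: 15.8
finger_force: 40.0
```

```bash
cat >> look.py <<'E'
k=q[(abs(q[:,1])<17)&(q[:,0]>-43)&(q[:,0]<-3)&(q[:,2]>16)&(q[:,2]<34)];f=np.polyfit(k[:,0],k[:,2],1);print('wedge slope',np.round(f,4))
k=k[abs(np.polyval(f,k[:,0])-k[:,2])<1.5];print(np.round(np.polyfit(k[:,0],k[:,2],1),4),len(k))
k=q[(abs(q[:,1])<75)&(abs(q[:,1])>25)&(abs(q[:,2]-7)<2)&(q[:,0]>-60)&(q[:,0]<-4)];print('slab slope',np.round(np.polyfit(k[:,0],k[:,2],1),4))
print(robot.observe()['ee_rot'][2], robot.observe()['moment'])
E
python3 look.py w10.png
```

```text
20.425 stand xy [-64.9   0.2] z 34.4 yaw -9.97 F [-7.4  2.6  3.7] 15.827087708901292
plate z=a+b x [-2.56000e-02  2.81461e+01] 6753 [ 3. 64.]
front z 639 28.07
slab z 7.220440383903139
wedge slope [-0.2012 20.2259]
[-0.2012 20.2288] 3973
slab slope [-5.0000e-04  7.1959e+00]
[-5.85108247e-03  1.93286346e-04 -9.99982864e-01] [0.475826   1.48663844 0.05760158]
```

The wedge lies flat (slope -0.201, slab level) and its origin is at stand x about -65. The plate edge is about 3 mm up (tilt 0.0255 rad), and it held steady when I eased off the push. I'm handing in.

```bash
python3 -c "
from h import *
print(robot.job_done())"
```

```text
the job is handed in; nothing more can be done
None
```

I handed the job in at about 20 s: the lever is parked square to the edge (about 91° measured), and the grey wedge is still held flat under the middle of the plate's front edge, which is up about 3 mm. The judged result was not reported back.

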